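# Unstack the heat sinks into their trays

### The job

Four aluminium heat sinks stand on the bench in two stacks of two. Take the stacks apart and set each heat sink, fins up, into the shallow black tray of its own outline (square, round, long, hexagonal), so that it lies flat on the tray's floor inside the rim. Set them down gently without dropping or tipping them over, and leave the circuit board and the tip cleaner among them where they are.

Things in the scene. Friction and masses are not known exactly. Their poses are not given: they have to be found in the camera images.
- sink_square: square heat sink, 58 x 58 mm, with 6 straight fins along its x, aluminium on a 6 mm copper base, 28 mm high in all, loose, about 120 g. Can be gripped on its sides anywhere over its whole height, as if solid. Origin at the centre of its underside, z up through the fins. Stands on the bench at the start with either the long or the hexagonal one lying on it.
- sink_round: round heat sink, 64 mm in diameter, with radial fins, aluminium on a 6 mm copper base, 28 mm high in all, loose, about 120 g. Can be gripped on its sides anywhere over its whole height, as if solid. Origin at the centre of its underside, z up through the fins. Stands on the bench at the start with either the long or the hexagonal one lying on it.
- sink_long: long rectangular heat sink, 84 mm along its x by 34 mm along its y, with 4 straight fins along its x, aluminium on a 6 mm copper base, 28 mm high in all, loose, about 110 g. Can be gripped on its sides anywhere over its whole height, as if solid. Origin at the centre of its underside, z up through the fins. Lies at the start on top of the square or the round one (its origin is then 28 mm up), roughly centred, at any yaw.
- sink_hex: small hexagonal heat sink with upright pins, 38 mm across the flats (44 mm across the corners); two of its flats face its +x and -x, aluminium on a 6 mm copper base, 28 mm high in all, loose, about 80 g. Can be gripped on its sides anywhere over its whole height, as if solid. Origin at the centre of its underside, z up through the fins. Lies at the start on top of the square or the round one (its origin is then 28 mm up), roughly centred, at any yaw.
- tray_square: shallow black tray with a dark liner, square, 74 x 74 mm inside the rim, 82 x 82 mm outside, fixed to the bench, empty at the start. Its floor is 3 mm above the bench and its rim is 4 mm wide and 7 mm above the bench; the matching heat sink has 8 mm of play all round. Origin at the centre of its underside, on the bench.
- tray_round: shallow black tray with a dark liner, round, 80 mm inside the rim, 88 mm outside, fixed to the bench, empty at the start. Its floor is 3 mm above the bench and its rim is 4 mm wide and 7 mm above the bench; the matching heat sink has 8 mm of play all round. Origin at the centre of its underside, on the bench.
- tray_long: shallow black tray with a dark liner, rectangular, inside the rim 100 mm along its x by 50 mm along its y, 108 x 58 mm outside, fixed to the bench, empty at the start. Its floor is 3 mm above the bench and its rim is 4 mm wide and 7 mm above the bench; the matching heat sink has 8 mm of play all round. Origin at the centre of its underside, on the bench.
- tray_hex: shallow black tray with a dark liner, hexagonal, 54 mm across the flats inside the rim, 62 mm outside; two of its flats face its +x and -x, fixed to the bench, empty at the start. Its floor is 3 mm above the bench and its rim is 4 mm wide and 7 mm above the bench; the matching heat sink has 8 mm of play all round. Origin at the centre of its underside, on the bench.
- circuit_board: loose populated green circuit board, 110 x 135 mm (along its x and y), parts up to 27 mm high; lies on the bench at the right front. To be left alone. Origin at the centre of its underside.
- tip_cleaner: loose black round cup with brass wool, 64 mm in diameter, 37 mm high; stands on the bench at the left. To be left alone. Origin at the centre of its underside.
Things that resemble listed ones, but are neither listed nor needed, are in the scene too. Leave any turquoise look-alike of the sink_round alone. Leave any purple look-alike of the sink_hex alone.

How it is judged:
By the outcome, as a careful person would: the job done as asked, in the order asked, and still so for the second after the job is handed in, with the robot touching nothing.
It also fails if it takes over 96 s, if anything falls off the work surface, if the arm or the gripper's body presses on something with over 40 N, if the wrist force passes 120 N, or if a joint passes its speed limit or range.

### The arm

A 6-joint arm with a two-finger parallel gripper is mounted at the origin on a cart in front of the work surface, level with it; the furniture and walls round the work are solid. World frame = base frame: x ahead of the robot, y to its left, z up, the work surface at z = 0. Lengths are in m, angles in degrees, forces in N, time in s.
With the tool pointing down it reaches from about 0.35 to 0.875 m from the base axis. Payload 4.2 kg.
Tool frame: the origin (TCP) lies on the centre line of the jaws, within the pads' length; the fingertips stand 19 mm ahead of it and the grasp point (between the pads) is the TCP; x points along the fingers, y is the direction in which the jaws open and shut, and the axes are right-handed (so a half turn about x gives the same grasp; the last joint's range is limited). The gripper opens to 87 mm and grips with 3 to 60 N. Pads are 19 mm wide; open, the fingers measure 117 mm over their backs; the gripper's body (75 mm by 190 mm) begins 51 mm behind the grasp point.
Start: joints at [86.666, 22.042, 0.453, 0, -68.411, -14.817], TCP at [0.195, 0.594, 0.242] pointing down, gripper open.
Joint ranges: [-179.83, 179.83], [-69.29, 118.12], [-61.27, 80.66], [-181.25, 117.63], [-171.15, -9.14], [-177.46, 177.46]. Speed limits (degrees/s): [159.86, 159.86, 180, 180, 180, 180].

### API

Orientations are given as a 3x3 rotation matrix whose columns are the frame's x, y, z axes.
In Python, from station import * gives the robot as it stands.
- The arm moves only by the shell command python3 -m creep 'ROWS'. ROWS is JSON, a list of rows, each a list of 5 numbers: the opening, from 0 (shut) to 1 (fully open), then the shift along the world's x, y, z in mm, then the turn about the world's z in rad. In form: [[jaw, x, y, z, turn], ...]. A call has exactly 8 rows; each row is the pose to reach, as a shift and turn from the pose measured when the call began; what a row does not reach only later rows make up. A row lasts 1/10 s, in which the tool goes at most 50 mm and 8.59 degrees, less where a joint would pass 70% of its speed; a pose out of reach is approached as far as the arm can. A call with a gripper value outside its range is refused whole. The fingers move at their own pace and stop on an object; the grip force is fixed at half the most. Time passes only in rows, so rows that repeat a pose let the fingers close, or fill a call up. It gives the time, the measured TCP pose, the force and the opening at its end, in the units of the state.
- sense(): the state, without advancing time (a new reading comes with each control period).
- capture(name): name is "side" or "top"; returns a dict with "image" (420x560x3 uint8, blue, green, red), "z_map" (420x560 float32, m along the optical axis (not along the pixel's ray), 0 where there is no reading), "mtx" (3x3 intrinsics, pixels), "k1" (the pictures are not rectified: a ray, as slopes to the right and down, at radius r is drawn at 1 + k1 r^2 times it, then the intrinsics apply), "eye" and "attitude" of the camera in the world. Camera axes: x right, y up, looking along -z (the intrinsics and any distortion apply to the point x, -y, -z); pixel columns grow to the right and rows downward; lengths in m; the calibration is good to about 2 mm. A picture is of the moment at which its call begins.
- finish_job(): hands the job in, once; it reports no verdict.
Trained networks look in a picture, given as the dict that the camera call returned (one of the last four; its "shot" number tells which), for a name from the list of things; names that differ only in an ending like _2 or _b are one class to them, and where a whole thing is asked for, a point or a joint stands for the part that bears it (a point fixed in the world has none). Each returns a list of dicts, best first, with "confidence" (0 to 1); they miss things now and then, are a little off and sometimes report something else, mostly with a low value. They report only what shows in the picture. A call takes as long as a camera call. They do not tell look-alikes from the thing itself.
- look_for(picture, thing): "box" ([left, top, right, bottom] in pixels, round what is visible of it).
- mark_of(picture, thing): "centre" ([column, row] in pixels: a listed point, or the origin of a listed thing).
The state is a dict: "time_s": time; "joints": joint angles; "joint_velocities": joint speeds; "effort": joint torques, N m; "tcp_pos": TCP position; "ee_rot": TCP orientation; "wrist_force": force on the tool from outside, world axes, zero at the start; "moment": the same for the moment, N m; "gripper_width": opening from 0.0 (shut) to 1.0 (fully open).
Only numpy, scipy, OpenCV 4.12 (cv2) and the standard library are available. Lean on these libraries where they do the work, as an engineer would, in place of code of your own. Each camera call takes 0.05 s, during which the arm holds its last target.

## Working session

There is one attempt and no reset: what is moved stays moved. The work goes in short steps, Python scripts to look and compute and a shell command to move; the robot and the scene stay as the last step left them, time stands still between calls to the robot, and variables do not carry over. Pictures are saved under pics/ and viewed, and the job is handed in when it is done.

```bash
ls; mkdir -p pics; cat > h.py <<'E'
from station import *
import numpy as np, cv2
def world(p,u,v,z=None,d=None):
    """pixel -> world; at plane z, or by depth d"""
    K=np.array(p['mtx'],float); k1=float(p['k1'])
    q=cv2.undistortPoints(np.array([[[u,v]]],float),K,np.array([k1,0,0,0,0.]))[0,0]
    ray=np.array(p['attitude'])@np.array([q[0],-q[1],-1.]); e=np.array(p['eye'])
    if d is None: d=(z-e[2])/ray[2]
    return e+d*ray
def save(p,n): cv2.imwrite('pics/'+n,p['image'])
E
python3 - <<'E'
from h import *
s=sense();print(s['time_s'],s['tcp_pos'],s['ee_rot'],s['gripper_width'])
for n in('top','side'):
    p=capture(n);save(p,n+'0.png');np.save('pics/%s0z.npy'%n,p['z_map']);print(n,p['eye'],p['attitude'],p['mtx'],p['k1'])
    for t in ['sink_square','sink_round','sink_long','sink_hex','tray_square','tray_round','tray_long','tray_hex']:
        for m in mark_of(p,t)[:4]:
            c=m['centre'];print(t,np.round(m['confidence'],2),np.round(c),np.round(world(p,*c,z=0.003),3),np.round(world(p,*c,z=0.028),3))
E
```

```text
pics
0.0 [0.19449182 0.59337946 0.24047348] [[-5.94735690e-04 -3.11710191e-01 -9.50177038e-01]
 [-2.05981368e-03 -9.50174808e-01  3.11710749e-01]
 [-9.99997702e-01  2.14257316e-03 -7.69620429e-05]] 0.9960091582839656
top [ 0.38925012 -0.00807114  1.28906885] [[ 0.01332075  0.99469687 -0.10198384]
 [-0.99990818  0.01350503  0.00111674]
 [ 0.00248811  0.1019596   0.99478543]] [[536.87907156   0.         275.75339512]
 [  0.         536.87907156 215.07849057]
 [  0.           0.           1.        ]] -0.0012077941744855153
sink_square 0.59 [392. 175.] [ 0.624 -0.291  0.003] [ 0.619 -0.286  0.028]
sink_round 0.76 [142. 278.] [0.367 0.307 0.003] [0.368 0.3   0.028]
sink_round 0.68 [149. 234.] [0.472 0.293 0.003] [0.47  0.287 0.028]
sink_long 0.59 [394. 170.] [ 0.634 -0.295  0.003] [ 0.629 -0.289  0.028]
sink_hex 0.67 [224. 282.] [0.36  0.111 0.003] [0.361 0.109 0.028]
sink_hex 0.57 [147. 233.] [0.473 0.299 0.003] [0.472 0.293 0.028]
tray_square 0.77 [239. 169.] [0.632 0.08  0.003] [0.627 0.079 0.028]
tray_round 0.89 [312. 233.] [ 0.48  -0.096  0.003] [ 0.478 -0.094  0.028]
tray_round 0.3
[... 714 characters left out ...]
8]
sink_round 0.81 [222. 178.] [0.468 0.284 0.003] [0.454 0.249 0.028]
sink_long 0.8 [404. 269.] [ 0.654 -0.271  0.003] [ 0.633 -0.287  0.028]
sink_long 0.34 [336. 321.] [ 0.434 -0.305  0.003] [ 0.42  -0.32   0.028]
sink_hex 0.72 [213. 221.] [0.36  0.116 0.003] [0.349 0.087 0.028]
sink_hex 0.69 [217. 169.] [0.475 0.335 0.003] [0.46  0.299 0.028]
sink_hex 0.54 [400. 279.] [ 0.625 -0.289  0.003] [ 0.605 -0.304  0.028]
tray_square 0.71 [309. 197.] [0.628 0.071 0.003] [0.608 0.044 0.028]
tray_round 0.8 [297. 252.] [ 0.48  -0.093  0.003] [ 0.465 -0.115  0.028]
tray_long 0.67 [251. 210.] [0.466 0.105 0.003] [0.451 0.076 0.028]
tray_hex 0.91 [352. 240.] [ 0.616 -0.13   0.003] [ 0.597 -0.151  0.028]
```

View pics/top0.png

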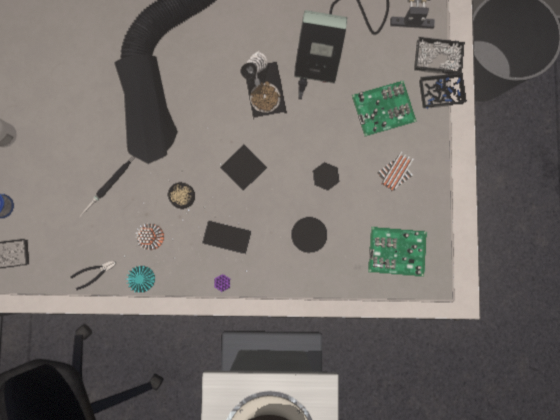

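View pics/side0.png

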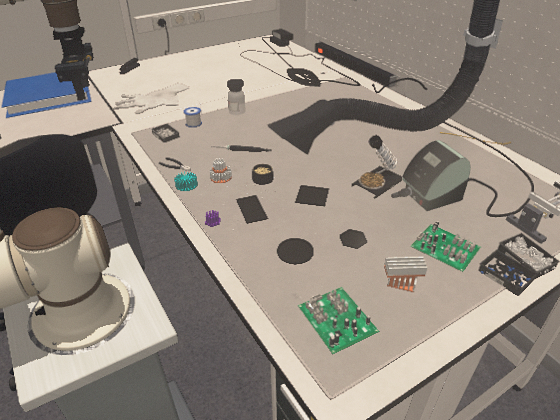

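```bash
python3 - <<'E'
import cv2,numpy as np
i=cv2.imread('pics/top0.png')
a=cv2.resize(i[190:320,100:250],None,fx=4,fy=4,interpolation=cv2.INTER_CUBIC)
cv2.imwrite('pics/cropA.png',a)
a=cv2.resize(i[120:230,330:460],None,fx=5,fy=5,interpolation=cv2.INTER_CUBIC)
cv2.imwrite('pics/cropB.png',a)
E
```

```text
(no output)
```

View pics/cropA.png

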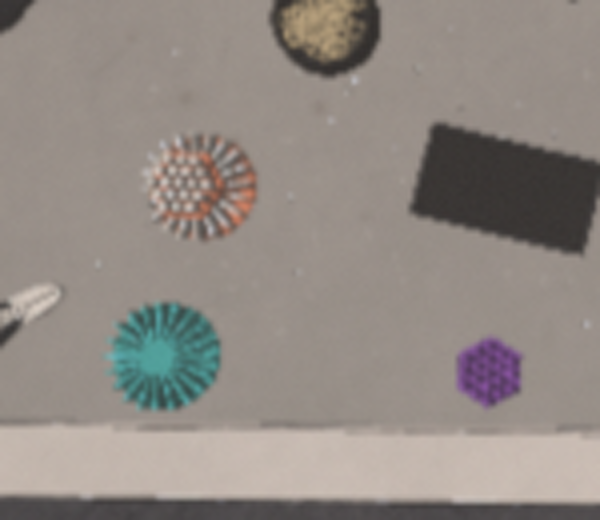

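View pics/cropB.png

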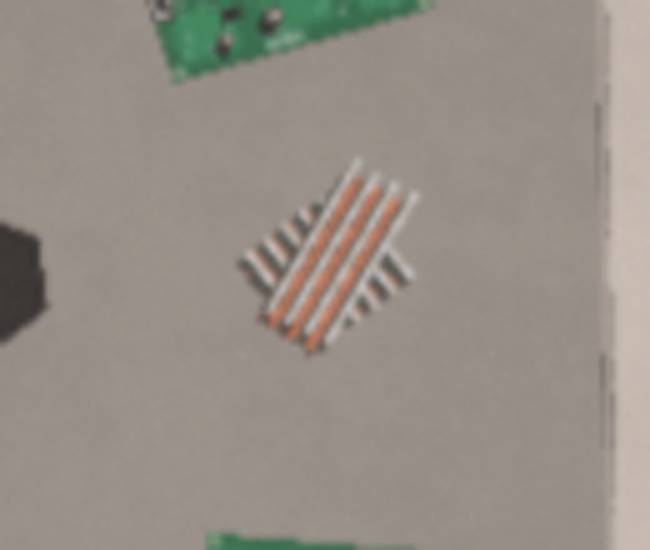

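The sink candidates:
- **Round:** (149,236) is aluminium on copper and (142,278) is turquoise. I take (149,236).
- **Hex:** the one lying on the round sink at (146,234) is aluminium and copper, while (222,283) is purple. I take (146,234).

The enlarged crop confirms both. The long sink lies on the square one at (396,171). Next I measure poses.

```bash
cat >> h.py <<'E'
def cloud(p):
    K=np.array(p['mtx'],float);h,w=p['z_map'].shape
    vv,uu=np.mgrid[0:h,0:w];q=cv2.undistortPoints(np.stack([uu,vv],-1).reshape(-1,1,2).astype(float),K,np.array([float(p['k1']),0,0,0,0.]))[:,0]
    d=p['z_map'].reshape(-1,1);c=np.c_[q[:,0],-q[:,1],-np.ones(len(q))]*d
    W=c@np.array(p['attitude']).T+np.array(p['eye']);W[d[:,0]<=0]=np.nan
    return W.reshape(h,w,3)
def rect(P):
    r=cv2.minAreaRect((P*1000).astype(np.float32));c,(a,b),t=r
    if a<b:a,b,t=b,a,t+90
    return np.round(c,1),round(a,1),round(b,1),round((t+90)%180-90,1)
def sel(W,x,y,r,z0,z1):
    m=(abs(W[...,0]-x)<r)&(abs(W[...,1]-y)<r)&(W[...,2]>z0)&(W[...,2]<z1);return W[m]
E
python3 - <<'E'
from h import *
for n in('top','side'):
    p=capture(n);W=cloud(p);print(n)
    b=sel(W,.5,0,.08,-.02,.02);print('bench z',np.nanmedian(b[:,2]),b[:,2].std())
    for nm,x,y,z0,z1 in [('long',.622,-.286,.042,.07),('sq',.622,-.286,.012,.033),('hex',.475,.291,.042,.07),('round',.47,.29,.012,.033)]:
        P=sel(W,x,y,.06,z0,z1);
        if len(P)>5: print(nm,len(P),'rect',rect(P[:,:2]),'circ',np.round(np.array(cv2.minEnclosingCircle((P[:,:2]*1000).astype(np.float32))[0])),'med',np.round(np.median(P,0)*1000,1),'zmax',P[:,2].max().round(4))
    # trays by darkness
    g=p['image'].max(2);m=(g<75).astype(np.uint8)
    k,l,st,ce=cv2.connectedComponentsWithStats(m)
    for i in range(1,k):
        if 150<st[i,4]<2500:
            v,u=np.nonzero(l==i);c=world(p,*ce[i],z=.005)
            if not(.3<c[0]<.75 and -.25<c[1]<.25): continue
            P=np.array([world(p,a,bb,z=.005) for a,bb in zip(u,v)])
            print('tray',np.round(ce[i]),np.round(c*1000,1),rect(P[:,:2]))
E
```

```text
top
bench z 0.0028586284397771333 0.002735384128414236
long 298 rect (array([ 623.8, -292. ]), 84.6, 34.2, -30.4) circ [ 624. -292.] med [ 622.8 -291.6   55.4] zmax 0.0645
sq 221 rect (array([ 622.9, -293. ]), 88.5, 57.5, -52.6) circ [ 625. -291.] med [ 624.  -290.5   27.8] zmax 0.033
hex 133 rect (array([464.3, 292.7]), 36.5, 31.6, 84.9) circ [464. 293.] med [463.5 292.1  54.2] zmax 0.0614
round 243 rect (array([464.7, 290.1]), 61.1, 61.0, 87.2) circ [465. 290.] med [465.7 282.1  26.1] zmax 0.0328
tray [243. 167.] [636.8  71.    5. ] (array([637.3,  70.4]), 78.4, 77.6, 45.7)
tray [326. 176.] [ 618.1 -129.5    5. ] (array([ 617.9, -129.6]), 64.1, 58.4, 8.4)
tray [309. 234.] [475.6 -89.6   5. ] (array([476.5, -89.8]), 81.6, 81.5, 0.6)
tray [227. 237.] [467.1 107.5   5. ] (array([467.4, 107.5]), 104.6, 54.5, 76.8)
side
bench z 0.004138849758632823 0.0016707224491778775
long 636 rect (array([ 624.2, -293.2]), 84.8, 37.9, -30.5) circ [ 623. -294.] med [ 621.9 -295.3   53.8] zmax 0.0605
sq 149 rect (array([ 612.3, -304.6]), 83.7, 33.7, -42.7) circ [ 622. -294.] med [ 609.1 -308.    28.5] zmax 0.0329
hex 105 rect (array([464.8, 291.6]), 35.6, 32.4, 89.5) circ [466. 291.] med [464.  285.   54.4] zmax 0.0597
round 199 rect (array([463. , 284.3]), 63.6, 58.2, -34.0) circ [463. 290.] med [459.6 274.6  26. ] zmax 0.0329
tray [262. 178.] [564.4 218.4   5. ] (array([565.9, 222.5]), 68.8, 59.2, 59.0)
tray [312. 196.] [636.1  70.5   5. ] (array([637.3,  71.6]), 82.8, 78.5, 45.4)
tray [251. 209.] [466.  105.8   5. ] (array([467.2, 108.3]), 108.2, 55.8, 77.0)
tray [295. 251.] [475.6 -90.1   5. ] (array([475.3, -88.6]), 83.1, 82.7, -32.3)
```

Long sink: (624,-292), yaw -30.4°. Tray long yaw is 77° and tray square yaw 45.5°. I start with the long sink.

```bash
python3 -m creep '[[1,429,-886,0,-0.213],[1,429,-886,0,-0.213],[1,429,-886,0,-0.213],[1,429,-886,0,-0.213],[1,429,-886,0,-0.213],[1,429,-886,0,-0.213],[1,429,-886,0,-0.213],[1,429,-886,0,-0.213]]'
```

```text
time_s: 1.8
tcp_pos: [0.3694, 0.232, 0.242]
ee_rot: [[0.001, -0.505, -0.863], [0.001, -0.863, 0.505], [-1.0, -0.001, -0.0]]
wrist_force: [1.0, 1.1, 0.9]
gripper_width: 1.0
```

```bash
python3 -m creep '[[1,254.5,-524,0,0],[1,254.5,-524,0,0],[1,254.5,-524,0,0],[1,254.5,-524,0,0],[1,254.5,-524,0,0],[1,254.5,-524,0,0],[1,254.5,-524,0,0],[1,254.5,-524,0,0]]'
```

```text
time_s: 2.6
tcp_pos: [0.5442, -0.1282, 0.2422]
ee_rot: [[0.002, -0.505, -0.863], [0.001, -0.863, 0.505], [-1.0, -0.002, -0.001]]
wrist_force: [0.9, 1.2, 0.5]
gripper_width: 1.0
```

```bash
python3 - <<'E'
from h import *
s=sense();t=s['tcp_pos'];print(np.round(t*1000 if hasattr(t,'shape') else np.array(t)*1000,1),np.round(s['joints'],1))
R=np.array(s['ee_rot']);print(np.degrees(np.arctan2(R[1,1],R[0,1])))
E
```

```text
[ 544.2 -128.2  242.2] [  3.3  15.6  -8.9  -0.1 -65.4  56.4]
-120.31515722117685
```

```bash
python3 -m creep '[[0.7,80,-164,0,0],[0.7,80,-164,0,0],[0.7,80,-164,0,0],[0.7,80,-164,0,0],[0.7,80,-164,-50,0],[0.7,80,-164,-100,0],[0.7,80,-164,-130,0],[0.7,80,-164,-130,0]]'
```

```text
time_s: 3.4
tcp_pos: [0.6207, -0.2913, 0.106]
ee_rot: [[-0.01, -0.506, -0.863], [0.005, -0.863, 0.506], [-1.0, 0.001, 0.011]]
wrist_force: [-0.3, 0.0, -0.9]
gripper_width: 0.697
```

```bash
python3 - <<'E'
from h import *
p=capture('side');cv2.imwrite('pics/s1.png',cv2.resize(p['image'][180:330,320:520],None,fx=4,fy=4));print(np.round(np.array(sense()['tcp_pos'])*1000,1))
E
```

```text
[ 623.  -292.1  110. ]
```

View pics/s1.png

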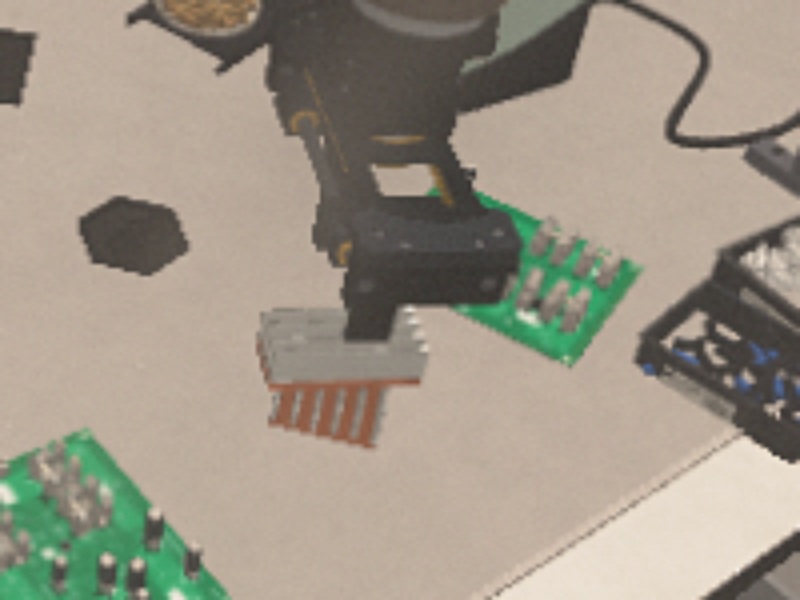

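The gripper is straddling above the long sink (centre around (345,340) in the crop). I lower and grip.

```bash
python3 -m creep '[[0.7,1,0,-25,0],[0.7,1,0,-42,0],[0.7,1,0,-52,0],[0.7,1,0,-58,0],[0.7,1,0,-58,0],[0.7,1,0,-58,0],[0.3,1,0,-58,0],[0.2,1,0,-58,0]]'; python3 -m creep '[[0.2,0,0,0,0],[0.2,0,0,0,0],[0.2,0,0,0,0],[0.2,0,0,0,0],[0.2,0,0,0,0],[0.2,0,0,4,0],[0.2,0,0,14,0],[0.2,0,0,24,0]]'
```

```text
time_s: 4.25
tcp_pos: [0.6245, -0.2923, 0.0529]
ee_rot: [[-0.002, -0.505, -0.863], [0.001, -0.863, 0.505], [-1.0, -0.0, 0.002]]
wrist_force: [-0.0, 0.1, 0.3]
gripper_width: 0.597
time_s: 5.05
tcp_pos: [0.6243, -0.2923, 0.0774]
ee_rot: [[-0.003, -0.505, -0.863], [0.001, -0.863, 0.505], [-1.0, 0.0, 0.003]]
wrist_force: [-0.3, 0.7, -1.5]
gripper_width: 0.386
```

```bash
python3 -m creep '[[0.2,0,0,20,0],[0.2,-10,30,45,-0.1],[0.2,-27,70,50,-0.24],[0.2,-45,115,50,-0.38],[0.2,-63,160,50,-0.52],[0.2,-81,205,50,-0.66],[0.2,-98,250,50,-0.80],[0.2,-115,294,50,-0.94]]'; python3 - <<'E'
from h import *
s=sense();R=s['ee_rot'];x,y,z=np.array(s['tcp_pos'])*1000
a=np.degrees(np.arctan2(R[1][1],R[0][1]));print(x,y,z,a,s['gripper_width']);print(467.3-x,107.8-y,28-z,np.radians(-13-a),np.radians(167-a))
E
```

```text
time_s: 5.85
tcp_pos: [0.5116, -0.0027, 0.1286]
ee_rot: [[0.002, -0.993, -0.115], [0.003, -0.115, 0.993], [-1.0, -0.002, 0.003]]
wrist_force: [0.5, 0.5, -1.6]
gripper_width: 0.391
511.5649571566837 -2.7209334678955033 128.62953019428969 -173.38726231572738 0.39076189383350624
-44.26495715668369 110.5209334678955 -100.62953019428969 2.799285805669268 5.9408784592590616
```

```bash
python3 -m creep '[[0.2,-17,40,0,-0.14],[0.2,-34,80,0,-0.28],[0.2,-44,110.5,0,-0.342],[0.2,-44,110.5,-20,-0.342],[0.2,-44,110.5,-45,-0.342],[0.2,-44,110.5,-60,-0.342],[0.2,-44,110.5,-70,-0.342],[0.2,-44,110.5,-70,-0.342]]'; python3 - <<'E'
from h import *
s=sense();R=s['ee_rot'];x,y,z=np.array(s['tcp_pos'])*1000
a=np.degrees(np.arctan2(R[1][1],R[0][1]));print(x,y,z,a,s['gripper_width']);print(467.3-x,107.8-y,28-z,np.radians(167-a))
p=capture('side');cv2.imwrite('pics/s2.png',cv2.resize(p['image'][130:280,170:370],None,fx=4,fy=4))
W=cloud(p);
E
```

```text
time_s: 6.65
tcp_pos: [0.4673, 0.1076, 0.0581]
ee_rot: [[0.001, -0.974, 0.225], [0.002, 0.225, 0.974], [-1.0, -0.001, 0.002]]
wrist_force: [-0.5, -0.7, -0.8]
gripper_width: 0.389
467.25745694225265 107.56602731856788 58.1442049080601 167.01340811968694 0.388592718616567
0.04254305774736622 0.23397268143212102 -30.144204908060097 -0.00023401583503862862
```

View pics/s2.png

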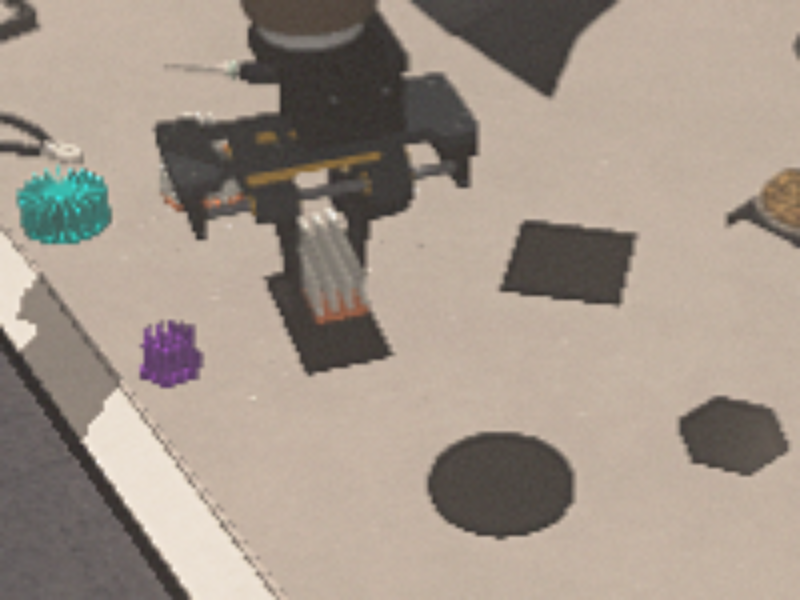

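The long sink is held level over its tray (crop (330,290)) with the yaw matching. I lower it gently.

```bash
python3 -m creep '[[0.2,0,0,-8,0],[0.2,0,0,-15,0],[0.2,0,0,-20,0],[0.2,0,0,-24,0],[0.2,0,0,-27,0],[0.2,0,0,-28.5,0],[0.2,0,0,-29.5,0],[0.2,0,0,-29.5,0]]'
```

```text
time_s: 7.5
tcp_pos: [0.4679, 0.1078, 0.0294]
ee_rot: [[0.003, -0.974, 0.224], [0.002, 0.224, 0.974], [-1.0, -0.002, 0.003]]
wrist_force: [1.1, 0.2, -0.4]
gripper_width: 0.386
```

```bash
python3 -m creep '[[0.2,0,0,-0.5,0],[0.2,0,0,-1,0],[0.2,0,0,-1.5,0],[0.2,0,0,-2,0],[0.2,0,0,-2.3,0],[0.2,0,0,-2.3,0],[0.2,0,0,-2.3,0],[0.2,0,0,-2.3,0]]'; python3 -c "
from h import *
print(sense()['tcp_pos'],sense()['wrist_force'])"
```

```text
time_s: 8.3
tcp_pos: [0.468, 0.1079, 0.0281]
ee_rot: [[0.003, -0.975, 0.224], [0.002, 0.224, 0.975], [-1.0, -0.003, 0.003]]
wrist_force: [-2.5, 0.7, 8.2]
gripper_width: 0.39
[0.46798886 0.107896   0.02811773] [-2.50309617  0.66350713  8.24737515]
```

Contact at 8 N. I release and rise.

```bash
python3 -m creep '[[0.45,0,0,0.5,0],[0.5,0,0,0.5,0],[0.55,0,0,0.5,0],[0.6,0,0,0.5,0],[0.6,0,0,15,0],[0.6,0,0,45,0],[0.6,0,0,90,0],[0.6,0,40,120,0]]'; python3 - <<'E'
from h import *
s=sense();print(np.round(s['tcp_pos'],4),np.round(s['joints']))
p=capture('top');save(p,'top1.png');W=cloud(p)
P=sel(W,.624,-.292,.06,.012,.04);print('sq',len(P),rect(P[:,:2]),np.median(P,0))
P=sel(W,.464,.292,.06,.042,.07);print('hex',len(P),rect(P[:,:2]))
P=sel(W,.467,.108,.06,.018,.04);print('long',len(P),rect(P[:,:2]) if len(P) else 0)
cv2.imwrite('pics/t1.png',np.hstack([cv2.resize(p['image'][a-40:a+40,b-40:b+40],(390,390),interpolation=cv2.INTER_CUBIC) for a,b in((173,393),(236,227))]))
E
```

```text
time_s: 9.1
tcp_pos: [0.4678, 0.1459, 0.1502]
ee_rot: [[0.004, -0.973, 0.229], [0.002, 0.229, 0.973], [-1.0, -0.003, 0.003]]
wrist_force: [0.8, 0.8, -0.4]
gripper_width: 0.6
[0.4678 0.1459 0.1502] [ 36.  14. -26.   0. -50. -50.]
sq 492 (array([ 622.9, -292.9]), 60.9, 57.7, -51.7) [ 0.62226658 -0.29240625  0.02515336]
hex 0 (array([0., 0.]), 0.0, 0.0, 0.0)
long 197 (array([464.7,  99.4]), 69.4, 34.1, 76.7)
```

View pics/t1.png

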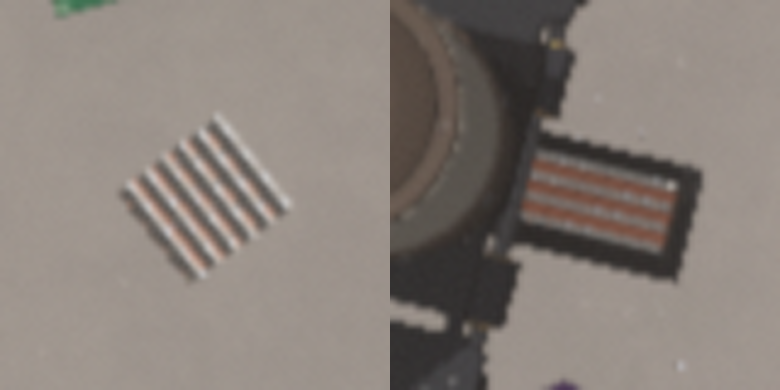

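The long sink lies in its tray (right crop (605,200)). The square is clear at (623,-293), yaw about -51.7° or 38.3°. Next is the hex, gripped on its flats near -3°.

```bash
python3 -m creep '[[0.7,-1,45,0,0.1],[0.7,-2,90,0,0.175],[0.7,-3,130,0,0.175],[0.7,-3.5,146.5,0,0.175],[0.7,-3.5,146.5,-20,0.175],[0.7,-3.5,146.5,-35,0.175],[0.7,-3.5,146.5,-45,0.175],[0.7,-3.5,146.5,-45,0.175]]'; python3 - <<'E'
from h import *
s=sense();R=s['ee_rot'];print(np.round(s['tcp_pos'],4),np.degrees(np.arctan2(R[1][1],R[0][1])))
p=capture('side');cv2.imwrite('pics/s3.png',cv2.resize(p['image'][110:230,140:300],None,fx=5,fy=5,interpolation=cv2.INTER_CUBIC))
W=cloud(p)
E
```

```text
time_s: 9.95
tcp_pos: [0.4683, 0.2987, 0.1088]
ee_rot: [[0.012, -0.999, 0.049], [0.009, 0.049, 0.999], [-1.0, -0.011, 0.01]]
wrist_force: [0.4, -0.5, 0.2]
gripper_width: 0.701
[0.4683 0.2987 0.1088] 177.16704569290744
```

View pics/s3.png

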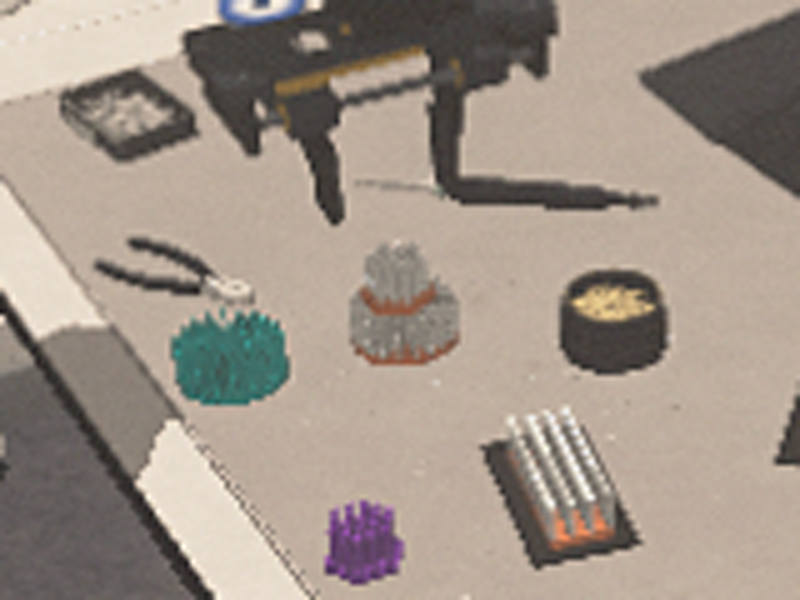

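```bash
python3 - <<'E'
import cv2
i=cv2.imread('pics/top0.png')
cv2.imwrite('pics/hexz.png',cv2.resize(i[214:256,128:172],None,fx=13,fy=13,interpolation=cv2.INTER_CUBIC))
E
```

```text
(no output)
```

View pics/hexz.png

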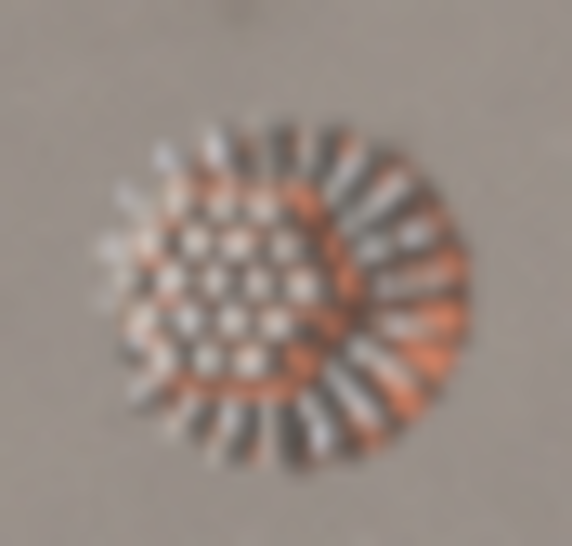

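The hex is on the round at crop (400,280), and the enlarged view shows a pair of flats about along x (-3°). I check the settled TCP before descending.

```bash
python3 - <<'E'
from h import *
s=sense();print(np.round(s['tcp_pos'],4))
p=capture('top');print(world(p,128+225/13-.5,214+285/13-.5,z=.056),np.round(sense()['tcp_pos'],4))
E
```

```text
[0.4689 0.2992 0.1099]
[0.46457102 0.29088517 0.056     ] [0.4693 0.2997 0.1107]
```

```bash
python3 -m creep '[[0.7,-5,-8,-20,0],[0.7,-5,-8,-35,0],[0.7,-5,-8,-45,0],[0.7,-5,-8,-53,0],[0.7,-5,-8,-57,0],[0.7,-5,-8,-57,0],[0.7,-5,-8,-57,0],[0.6,-5,-8,-57,0]]'; python3 - <<'E'
from h import *
s=sense();print(np.round(s['tcp_pos'],4))
p=capture('side');cv2.imwrite('pics/s4.png',cv2.resize(p['image'][110:230,140:300],None,fx=5,fy=5,interpolation=cv2.INTER_CUBIC))
E
```

```text
time_s: 10.85
tcp_pos: [0.4647, 0.292, 0.0543]
ee_rot: [[0.016, -0.999, 0.049], [0.013, 0.049, 0.999], [-1.0, -0.015, 0.014]]
wrist_force: [0.3, 0.4, 0.7]
gripper_width: 0.669
[0.4647 0.292  0.0543]
```

View pics/s4.png

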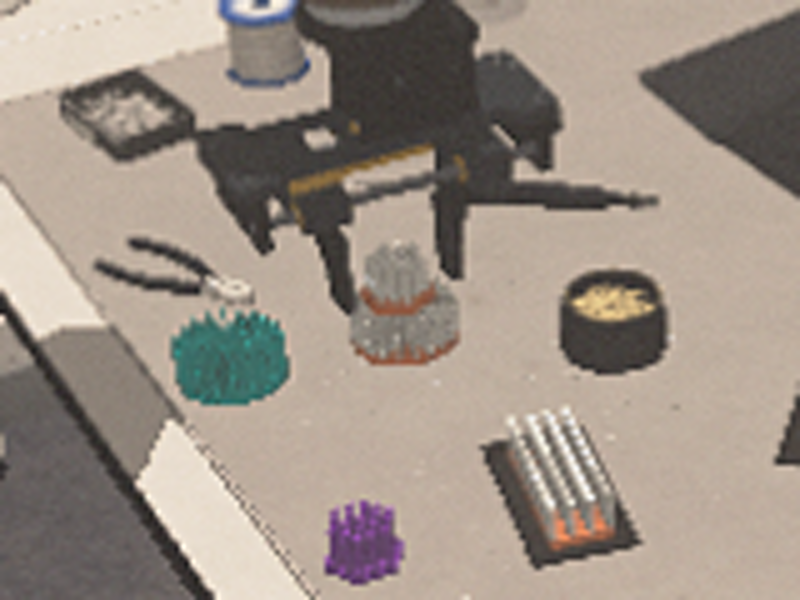

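```bash
python3 -m creep '[[0.5,0,0,-0.5,0],[0.3,0,0,-0.5,0],[0.3,0,0,-0.5,0],[0.3,0,0,-0.5,0],[0.3,0,0,-0.5,0],[0.3,0,0,4,0],[0.3,0,0,12,0],[0.3,0,0,22,0]]'; python3 - <<'E'
from h import *
p=capture('side');cv2.imwrite('pics/s5.png',cv2.resize(p['image'][110:230,140:300],None,fx=5,fy=5,interpolation=cv2.INTER_CUBIC))
s=sense();print(np.round(s['tcp_pos'],4),np.round(s['ee_rot'],3))
E
```

```text
time_s: 11.7
tcp_pos: [0.4644, 0.2918, 0.0766]
ee_rot: [[0.015, -0.999, 0.049], [0.012, 0.049, 0.999], [-1.0, -0.015, 0.013]]
wrist_force: [0.2, -0.1, -1.8]
gripper_width: 0.434
[0.4655 0.2927 0.0787] [[ 0.018 -0.999  0.048]
 [ 0.015  0.048  0.999]
 [-1.    -0.018  0.016]]
```

View pics/s5.png

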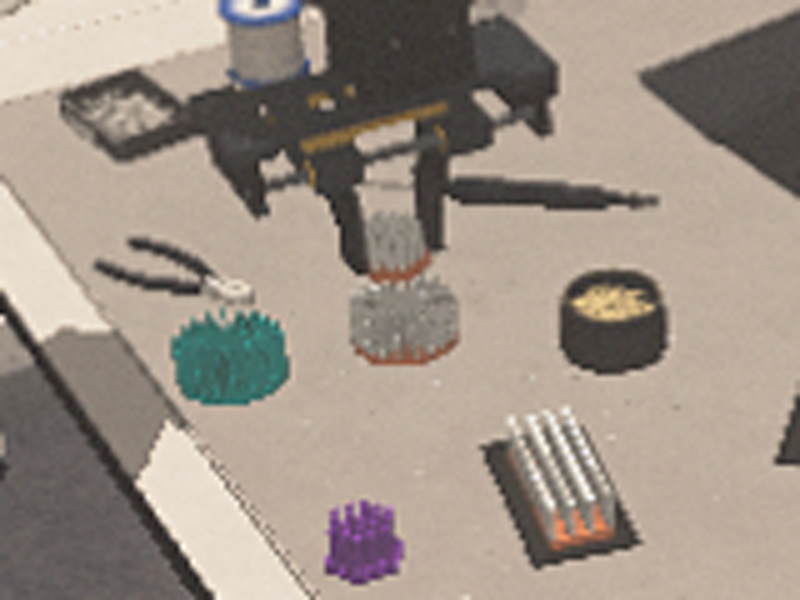

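The hex is gripped on its flats (37.8 mm) and lifted. I carry it to the hex tray at (618,-130).

```bash
python3 -m creep '[[0.3,0,0,25,0],[0.3,8,-22,48,-0.04],[0.3,22,-62,50,-0.12],[0.3,38,-106,50,-0.2],[0.3,54,-150,50,-0.28],[0.3,70,-193,50,-0.325],[0.3,84,-232,50,-0.325],[0.3,90,-250,50,-0.325]]'; python3 - <<'E'
from h import *
capture('top');capture('top')
s=sense();R=s['ee_rot'];x,y,z=np.array(s['tcp_pos'])*1000
a=np.degrees(np.arctan2(R[1][1],R[0][1]));print(x,y,z,a,np.round(s['ee_rot'],3));print(618-x,-129.6-y,28.8-z,np.radians(158.4-a))
E
```

```text
time_s: 12.55
tcp_pos: [0.5562, 0.0398, 0.1293]
ee_rot: [[0.023, -0.93, 0.367], [0.008, 0.368, 0.93], [-1.0, -0.018, 0.016]]
wrist_force: [0.3, -0.1, -1.4]
gripper_width: 0.433
556.0297206486191 40.34279192471209 129.04861954740764 158.36953183505543 [[ 0.023 -0.929  0.368]
 [ 0.008  0.369  0.93 ]
 [-1.    -0.018  0.016]]
61.970279351380896 -169.94279192471208 -100.24861954740764 0.0005317697953236316
```

```bash
python3 -m creep '[[0.3,15,-42,0,0],[0.3,31,-85,0,0],[0.3,46,-127,0,0],[0.3,57,-158,-10,0],[0.3,62,-170,-30,0],[0.3,62,-170,-50,0],[0.3,62,-170,-65,0],[0.3,62,-170,-70,0]]'; python3 - <<'E'
from h import *
p=capture('side');s=sense();R=s['ee_rot'];x,y,z=np.array(s['tcp_pos'])*1000
a=np.degrees(np.arctan2(R[1][1],R[0][1]));print(x,y,z,a,np.round(s['ee_rot'],3));print(618-x,-129.6-y,28.8-z,np.radians(158.4-a))
cv2.imwrite('pics/s6.png',cv2.resize(p['image'][170:290,270:430],None,fx=5,fy=5,interpolation=cv2.INTER_CUBIC))
E
```

```text
time_s: 13.45
tcp_pos: [0.6169, -0.1288, 0.0573]
ee_rot: [[0.019, -0.93, 0.368], [0.009, 0.368, 0.93], [-1.0, -0.015, 0.015]]
wrist_force: [0.0, -0.1, -1.3]
gripper_width: 0.434
617.1890613837428 -128.81531913387334 57.52326088849522 158.4050161509055 [[ 0.02  -0.93   0.368]
 [ 0.009  0.368  0.93 ]
 [-1.    -0.015  0.015]]
0.8109386162572036 -0.7846808661266493 -28.723260888495222 -8.754834907794753e-05
```

View pics/s6.png

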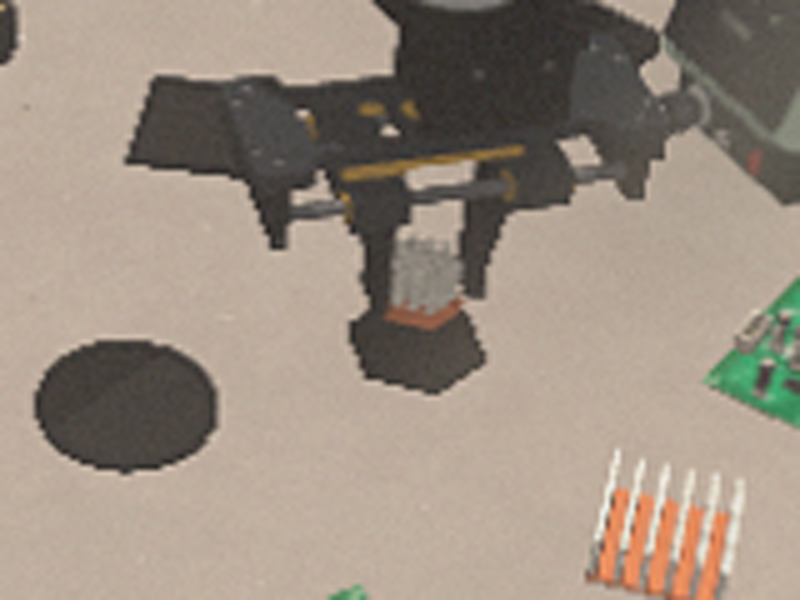

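```bash
python3 -m creep '[[0.3,1,-1,-8,0],[0.3,1,-1,-15,0],[0.3,1,-1,-20,0],[0.3,1,-1,-24,0],[0.3,1,-1,-26,0],[0.3,1,-1,-27,0],[0.3,1,-1,-27.5,0],[0.3,1,-1,-27.5,0]]';python3 -m creep '[[0.3,0,0,-0.5,0],[0.3,0,0,-1,0],[0.3,0,0,-1.5,0],[0.3,0,0,-2,0],[0.3,0,0,-2.5,0],[0.3,0,0,-2.5,0],[0.3,0,0,-2.5,0],[0.3,0,0,-2.5,0]]'
```

```text
time_s: 14.3
tcp_pos: [0.6183, -0.1299, 0.0302]
ee_rot: [[0.02, -0.93, 0.368], [0.009, 0.368, 0.93], [-1.0, -0.016, 0.015]]
wrist_force: [1.4, -0.1, -0.6]
gripper_width: 0.432
time_s: 15.1
tcp_pos: [0.6184, -0.1298, 0.0289]
ee_rot: [[0.02, -0.93, 0.367], [0.008, 0.368, 0.93], [-1.0, -0.016, 0.015]]
wrist_force: [-1.8, 0.6, 5.4]
gripper_width: 0.432
```

Contact at 5 N. I release, rise, and move towards the square.

```bash
python3 -m creep '[[0.5,0,0,0.5,0],[0.55,0,0,0.5,0],[0.6,0,0,0.5,0],[0.65,0,0,0.5,0],[0.65,0,0,15,0],[0.8,0,0,45,0],[1,0,0,80,0],[1,0,-10,80,0]]'; python3 - <<'E'
from h import *
capture('top');p=capture('side');s=sense();R=s['ee_rot'];x,y,z=np.array(s['tcp_pos'])*1000
a=np.degrees(np.arctan2(R[1][1],R[0][1]));print(x,y,z,a,np.round(s['ee_rot'],3),np.round(s['joints']))
cv2.imwrite('pics/s7.png',cv2.resize(p['image'][170:320,290:490],None,fx=4,fy=4,interpolation=cv2.INTER_CUBIC))
q=cv2.imread('pics/top1.png')
W=cloud(p);P=sel(W,.624,-.292,.06,.012,.04);print('sq',len(P),rect(P[:,:2]))
E
```

```text
time_s: 15.9
tcp_pos: [0.6224, -0.1397, 0.1159]
ee_rot: [[0.033, -0.931, 0.364], [0.007, 0.365, 0.931], [-0.999, -0.028, 0.018]]
wrist_force: [1.0, -0.1, 1.4]
gripper_width: 0.839
618.9931389480814 -140.50619675606913 110.92958284462314 158.36886862069002 [[ 0.024 -0.929  0.368]
 [ 0.008  0.369  0.93 ]
 [-1.    -0.019  0.017]] [  2.  29.  -8.  -1. -51. -23.]
sq 237 (array([ 623. , -293.7]), 59.4, 57.1, 38.1)
```

View pics/s7.png

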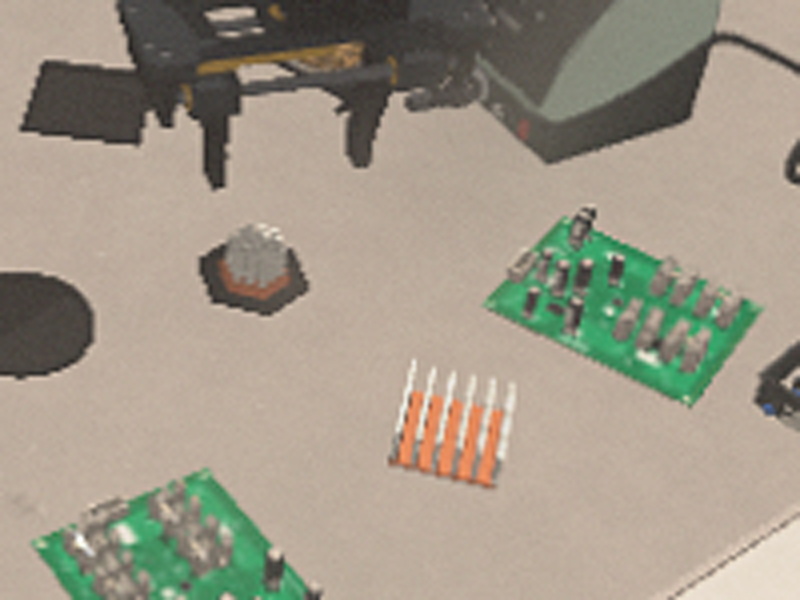

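The hex is seated (crop (258,270)). Square: (623,-293.3), yaw 38.2°.

```bash
python3 -m creep '[[1,1,-38,0,-0.14],[1,2,-76,0,-0.28],[1,3,-114,0,-0.42],[1,4,-145,0,-0.527],[1,4,-153,-15,-0.527],[1,4,-153,-30,-0.527],[1,4,-153,-40,-0.527],[1,4,-153,-40,-0.527]]'; python3 - <<'E'
from h import *
capture('top');p=capture('side');s=sense();R=s['ee_rot'];x,y,z=np.array(s['tcp_pos'])*1000
a=np.degrees(np.arctan2(R[1][1],R[0][1]));print(x,y,z,a,np.round(s['ee_rot'],3));print(623-x,-293.3-y,25-z,128.2-a)
cv2.imwrite('pics/s8.png',cv2.resize(p['image'][170:320,290:490],None,fx=4,fy=4,interpolation=cv2.INTER_CUBIC))
E
```

```text
time_s: 16.8
tcp_pos: [0.6214, -0.2916, 0.0677]
ee_rot: [[0.019, -0.619, 0.785], [-0.003, 0.785, 0.619], [-1.0, -0.014, 0.013]]
wrist_force: [0.3, 0.1, -1.4]
gripper_width: 1.0
623.148193834913 -292.25470642755784 70.4594064480523 128.30305809610886 [[ 0.024 -0.62   0.784]
 [-0.005  0.785  0.62 ]
 [-1.    -0.018  0.016]]
-0.14819383491294502 -1.0452935724421764 -45.459406448052306 -0.1030580961088674
```

View pics/s8.png

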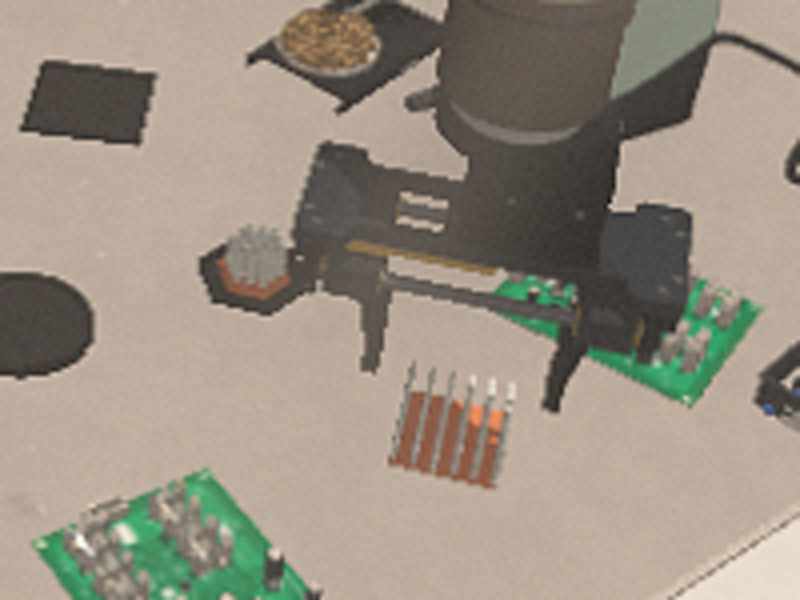

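```bash
python3 -m creep '[[1,0,-1,-12,0],[1,0,-1,-24,0],[1,0,-1,-34,0],[1,0,-1,-40,0],[1,0,-1,-43,0],[1,0,-1,-44.5,0],[1,0,-1,-44.5,0],[1,0,-1,-44.5,0]]'; python3 -m creep '[[0.8,0,0,0,0],[0.5,0,0,0,0],[0.5,0,0,0,0],[0.5,0,0,0,0],[0.5,0,0,0,0],[0.5,0,0,4,0],[0.5,0,0,12,0],[0.5,0,0,22,0]]'
```

```text
time_s: 17.7
tcp_pos: [0.6234, -0.2934, 0.0264]
ee_rot: [[0.025, -0.62, 0.784], [-0.005, 0.785, 0.62], [-1.0, -0.019, 0.016]]
wrist_force: [0.3, -0.5, 0.2]
gripper_width: 1.003
time_s: 18.5
tcp_pos: [0.6231, -0.2933, 0.0486]
ee_rot: [[0.024, -0.62, 0.785], [-0.005, 0.785, 0.62], [-1.0, -0.018, 0.016]]
wrist_force: [-0.1, 0.4, -1.1]
gripper_width: 0.667
```

```bash
python3 - <<'E'
from h import *
p=capture('side');s=sense();R=s['ee_rot'];x,y,z=np.array(s['tcp_pos'])*1000
a=np.degrees(np.arctan2(R[1][1],R[0][1]));print(x,y,z,a,np.round(s['ee_rot'],3));print(637-x,71-y,135.5-a)
cv2.imwrite('pics/s9.png',cv2.resize(p['image'][170:320,290:490],None,fx=4,fy=4,interpolation=cv2.INTER_CUBIC))
E
```

```text
624.5914015014334 -293.81479689733925 51.23869999904224 128.33818467036588 [[ 0.028 -0.62   0.784]
 [-0.006  0.784  0.621]
 [-1.    -0.022  0.018]]
12.408598498566562 364.81479689733925 7.161815329634123
```

View pics/s9.png

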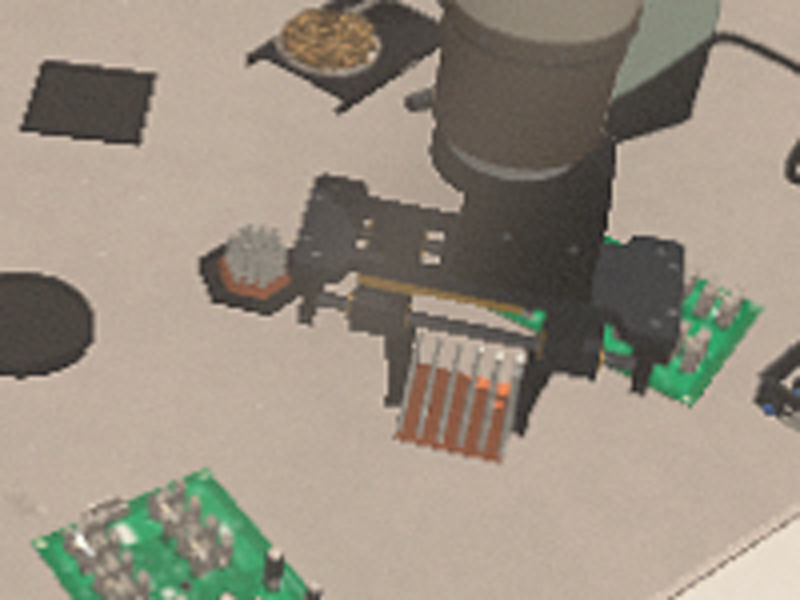

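The square is gripped (58 mm) and lifted. I carry it to the square tray at (637,71).

```bash
python3 -m creep '[[0.5,0,0,25,0],[0.5,0,5,55,0],[0.5,1,25,75,0.03],[0.5,2,65,75,0.06],[0.5,3,110,75,0.09],[0.5,5,155,75,0.125],[0.5,6,190,75,0.125],[0.5,7,205,75,0.125]]'; python3 - <<'E'
from h import *
capture('top');p=capture('side');s=sense();R=s['ee_rot'];x,y,z=np.array(s['tcp_pos'])*1000
a=np.degrees(np.arctan2(R[1][1],R[0][1]));print(x,y,z,a,np.round(s['ee_rot'],3));print(637-x,71-y,135.5-a)
E
```

```text
time_s: 19.35
tcp_pos: [0.6318, -0.0858, 0.1272]
ee_rot: [[0.03, -0.715, 0.698], [-0.002, 0.699, 0.716], [-1.0, -0.023, 0.019]]
wrist_force: [0.1, -0.8, -1.6]
gripper_width: 0.663
632.0164474626342 -86.79686940412793 126.98707354352621 135.67761026568067 [[ 0.029 -0.715  0.698]
 [-0.003  0.699  0.716]
 [-1.    -0.023  0.019]]
4.983552537365767 157.79686940412793 -0.17761026568066995
```

```bash
python3 -m creep '[[0.5,1,40,0,0],[0.5,3,80,0,0],[0.5,4,120,0,0],[0.5,5,150,-8,0],[0.5,5,158,-25,0],[0.5,5,158,-45,0],[0.5,5,158,-60,0],[0.5,5,158,-66,0]]'; python3 - <<'E'
from h import *
capture('top');p=capture('side');s=sense();R=s['ee_rot'];x,y,z=np.array(s['tcp_pos'])*1000
a=np.degrees(np.arctan2(R[1][1],R[0][1]));print(x,y,z,a,np.round(s['ee_rot'],3));print(637-x,71-y,29.4-z,135.5-a)
cv2.imwrite('pics/s10.png',cv2.resize(p['image'][120:270,210:410],None,fx=4,fy=4,interpolation=cv2.INTER_CUBIC))
E
```

```text
time_s: 20.25
tcp_pos: [0.6363, 0.0698, 0.0594]
ee_rot: [[0.027, -0.714, 0.699], [-0.004, 0.7, 0.715], [-1.0, -0.022, 0.016]]
wrist_force: [0.4, 0.1, -2.1]
gripper_width: 0.664
636.8175770711885 69.96394137050268 60.19638518986777 135.59862159445152 [[ 0.028 -0.714  0.699]
 [-0.003  0.7    0.715]
 [-1.    -0.022  0.017]]
0.18242292881154754 1.0360586294973189 -30.79638518986777 -0.0986215944515152
```

View pics/s10.png

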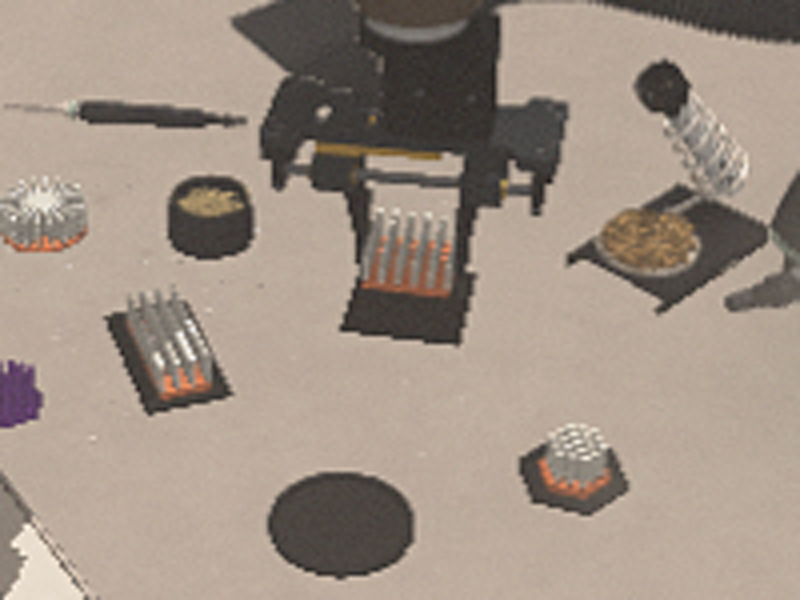

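```bash
python3 -m creep '[[0.5,0,1,-8,0],[0.5,0,1,-16,0],[0.5,0,1,-22,0],[0.5,0,1,-26,0],[0.5,0,1,-28,0],[0.5,0,1,-29,0],[0.5,0,1,-29.5,0],[0.5,0,1,-29.5,0]]';python3 -m creep '[[0.5,0,0,-0.5,0],[0.5,0,0,-1,0],[0.5,0,0,-1.5,0],[0.5,0,0,-2,0],[0.5,0,0,-2.5,0],[0.5,0,0,-2.5,0],[0.5,0,0,-2.5,0],[0.5,0,0,-2.5,0]]'
```

```text
time_s: 21.15
tcp_pos: [0.637, 0.0711, 0.0309]
ee_rot: [[0.028, -0.714, 0.699], [-0.003, 0.699, 0.715], [-1.0, -0.022, 0.017]]
wrist_force: [0.3, -0.6, -1.2]
gripper_width: 0.668
time_s: 21.95
tcp_pos: [0.6371, 0.0711, 0.0295]
ee_rot: [[0.029, -0.715, 0.699], [-0.003, 0.699, 0.715], [-1.0, -0.023, 0.018]]
wrist_force: [-2.6, 0.5, 5.0]
gripper_width: 0.666
```

```bash
python3 -m creep '[[0.7,0,0,0.5,0],[0.75,0,0,0.5,0],[0.8,0,0,0.5,0],[0.85,0,0,0.5,0],[0.85,0,0,12,0],[0.9,0,0,40,0],[1,0,0,75,0],[1,0,0,80,0]]'; python3 - <<'E'
from h import *
capture('top');p=capture('side');s=sense();R=s['ee_rot'];x,y,z=np.array(s['tcp_pos'])*1000
a=np.degrees(np.arctan2(R[1][1],R[0][1]));print(x,y,z,a,np.round(s['ee_rot'],3),np.round(s['joints']))
cv2.imwrite('pics/s11.png',cv2.resize(p['image'][120:270,170:370],None,fx=4,fy=4,interpolation=cv2.INTER_CUBIC))
for n in('side','top'):
    p=capture(n);W=cloud(p);P=sel(W,.465,.29,.05,.012,.04);print(len(P),rect(P[:,:2]),cv2.minEnclosingCircle((P[:,:2]*1000).astype(np.float32)))
E
```

```text
time_s: 22.75
tcp_pos: [0.6402, 0.0718, 0.1154]
ee_rot: [[0.039, -0.715, 0.698], [-0.001, 0.698, 0.716], [-0.999, -0.028, 0.026]]
wrist_force: [1.1, 0.9, 1.1]
gripper_width: 0.972
638.0090914755053 71.47118213736228 111.93895275813557 135.6214595262422 [[ 0.033 -0.715  0.699]
 [-0.002  0.699  0.715]
 [-0.999 -0.025  0.022]] [ 21.  29.  -8.   1. -51. -66.]
266 (array([466.3, 288. ]), 64.9, 61.4, 61.9) ((462.8443298339844, 287.709716796875), 35.27749252319336)
0 (array([0., 0.]), 0.0, 0.0, 0.0) ((0.0, 0.0), 0.0)
```

View pics/s11.png

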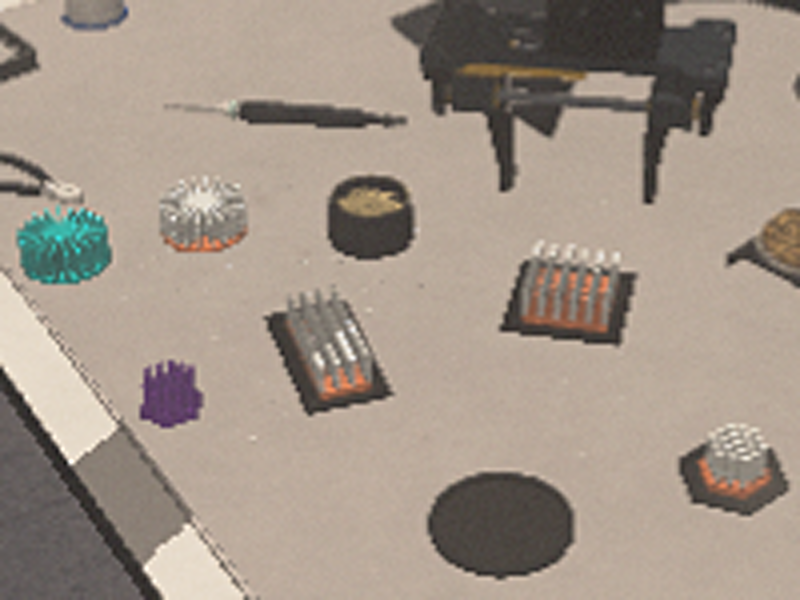

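The square is seated (crop (570,295)), and the round sink stands free at (205,215) beside its turquoise twin. I move to the round one.

```bash
python3 -c "
from h import *
s=sense();print(np.round(s['tcp_pos'],4),np.round(s['ee_rot'],3))"; python3 -m creep '[[1,-28,35,0,-0.12],[1,-56,70,0,-0.24],[1,-84,105,0,-0.36],[1,-112,140,0,-0.48],[1,-140,175,0,-0.5],[1,-160,204,0,-0.5],[1,-172.5,218.5,0,-0.5],[1,-172.5,218.5,0,-0.5]]'; python3 - <<'E'
from h import *
for i in range(4):p=capture('side')
s=sense();R=s['ee_rot'];x,y,z=np.array(s['tcp_pos'])*1000
a=np.degrees(np.arctan2(R[1][1],R[0][1]));print(x,y,z,a,np.round(s['ee_rot'],3),np.round(s['joints']))
print(465-x,290-y,26-z)
cv2.imwrite('pics/s12.png',cv2.resize(p['image'][100:220,140:300],None,fx=5,fy=5,interpolation=cv2.INTER_CUBIC))
E
```

```text
[0.6364 0.071  0.109 ] [[ 0.027 -0.714  0.699]
 [-0.003  0.699  0.715]
 [-1.    -0.022  0.017]]
time_s: 23.75
tcp_pos: [0.4619, 0.2907, 0.1078]
ee_rot: [[0.021, -0.295, 0.955], [-0.018, 0.955, 0.295], [-1.0, -0.023, 0.014]]
wrist_force: [-0.3, -0.7, 0.1]
gripper_width: 0.995
464.01720649247795 288.5549591061596 108.36811943785916 106.89709034055409 [[ 0.022 -0.291  0.957]
 [-0.017  0.957  0.291]
 [-1.    -0.023  0.016]] [  50.   22.  -22.    2.  -46. -124.]
0.9827935075220466 1.445040893840428 -82.36811943785916
```

View pics/s12.png

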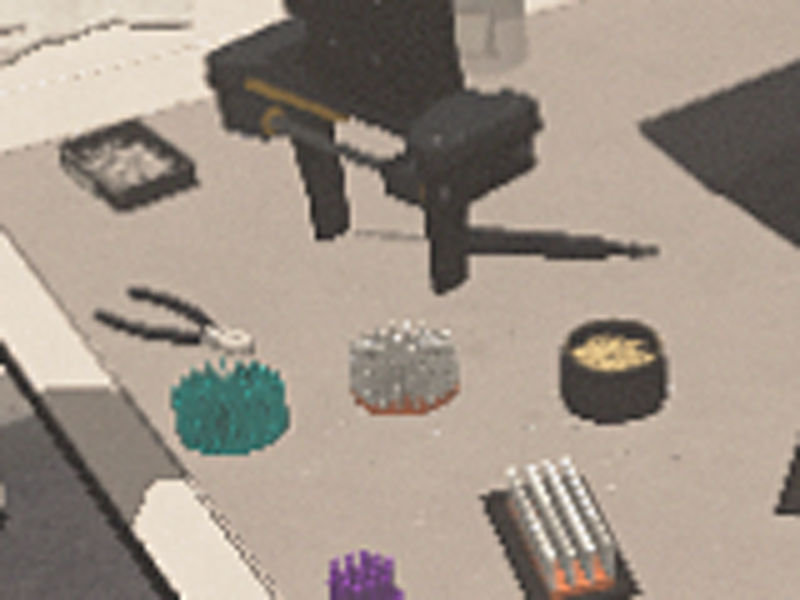

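```bash
python3 -m creep '[[1,1,1.5,-20,0],[1,1,1.5,-40,0],[1,1,1.5,-56,0],[1,1,1.5,-68,0],[1,1,1.5,-76,0],[1,1,1.5,-80,0],[1,1,1.5,-81.5,0],[1,1,1.5,-81.5,0]]'; python3 -m creep '[[0.9,0,0,0,0],[0.6,0,0,0,0],[0.6,0,0,0,0],[0.6,0,0,0,0],[0.6,0,0,0,0],[0.6,0,0,4,0],[0.6,0,0,12,0],[0.6,0,0,22,0]]'; python3 - <<'E'
from h import *
for i in range(3):p=capture('side')
s=sense();R=s['ee_rot'];x,y,z=np.array(s['tcp_pos'])*1000
a=np.degrees(np.arctan2(R[1][1],R[0][1]));print(x,y,z,a,np.round(s['ee_rot'],3))
print(476-x,-89.5-y)
cv2.imwrite('pics/s13.png',cv2.resize(p['image'][100:220,140:300],None,fx=5,fy=5,interpolation=cv2.INTER_CUBIC))
E
```

```text
time_s: 24.75
tcp_pos: [0.4653, 0.2902, 0.0271]
ee_rot: [[0.022, -0.291, 0.957], [-0.017, 0.957, 0.291], [-1.0, -0.023, 0.016]]
wrist_force: [-0.2, -0.2, 0.3]
gripper_width: 0.997
time_s: 25.55
tcp_pos: [0.4651, 0.29, 0.0495]
ee_rot: [[0.021, -0.291, 0.957], [-0.018, 0.957, 0.291], [-1.0, -0.023, 0.015]]
wrist_force: [-0.6, 0.1, 0.1]
gripper_width: 0.729
465.779734140036 290.7840426175008 50.31300270233048 106.90089462337497 [[ 0.024 -0.291  0.957]
 [-0.015  0.957  0.291]
 [-1.    -0.021  0.018]]
10.220265859964002 -380.2840426175008
```

View pics/s13.png

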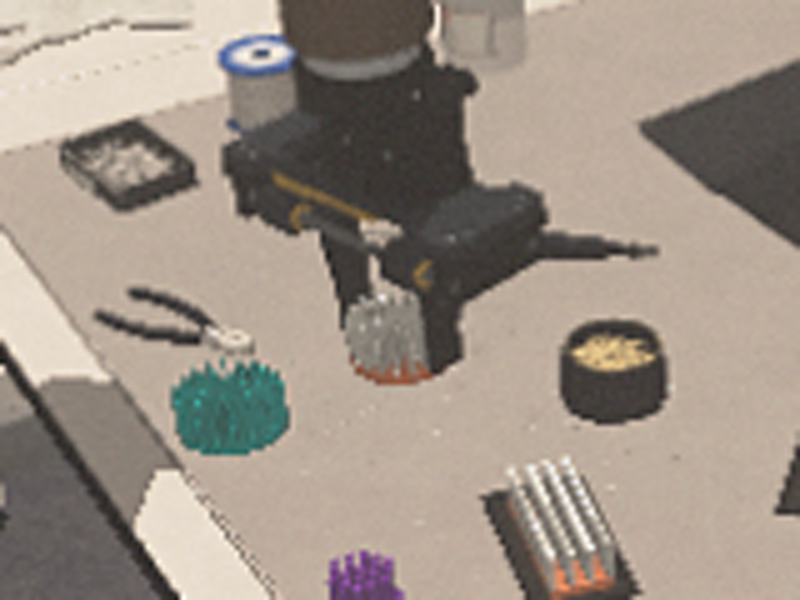

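The round is gripped (63.4 mm) and up. I carry it to the round tray at (476,-89.5).

```bash
python3 -m creep '[[0.6,0,0,25,0],[0.6,0,-5,55,0],[0.6,1,-25,75,0],[0.6,2,-65,75,0],[0.6,3,-110,75,0],[0.6,5,-155,75,0],[0.6,6,-190,75,0],[0.6,6,-205,75,0]]'; python3 - <<'E'
from h import *
for i in range(3):p=capture('side')
s=sense();R=s['ee_rot'];x,y,z=np.array(s['tcp_pos'])*1000
print(x,y,z,np.round(s['ee_rot'],3),s['gripper_width'],np.round(s['joints']))
print(476-x,-89.5-y)
E
```

```text
time_s: 26.5
tcp_pos: [0.4708, 0.0831, 0.1251]
ee_rot: [[0.022, -0.288, 0.957], [-0.015, 0.957, 0.288], [-1.0, -0.021, 0.017]]
wrist_force: [-0.1, 0.7, 0.2]
gripper_width: 0.725
471.92014864831935 85.39697678035927 125.36117228480906 [[ 0.024 -0.289  0.957]
 [-0.015  0.957  0.289]
 [-1.    -0.021  0.019]] 0.7268254404364265 [  31.   15.  -30.    2.  -44. -105.]
4.079851351680645 -174.89697678035927
```

```bash
python3 -m creep '[[0.6,1,-40,0,0],[0.6,2,-80,0,0],[0.6,3,-120,0,0],[0.6,4,-155,-5,0],[0.6,4,-175,-20,0],[0.6,4,-175,-40,0],[0.6,4,-175,-55,0],[0.6,4,-175,-62,0]]'; python3 - <<'E'
from h import *
for i in range(3):p=capture('side')
s=sense();R=s['ee_rot'];x,y,z=np.array(s['tcp_pos'])*1000
print(x,y,z,np.round(s['ee_rot'],3),s['gripper_width'])
print(476-x,-89.5-y,30.1-z)
cv2.imwrite('pics/s14.png',cv2.resize(p['image'][170:290,220:380],None,fx=5,fy=5,interpolation=cv2.INTER_CUBIC))
E
```

```text
time_s: 27.45
tcp_pos: [0.476, -0.0887, 0.062]
ee_rot: [[0.022, -0.29, 0.957], [-0.015, 0.957, 0.291], [-1.0, -0.021, 0.017]]
wrist_force: [0.5, 0.6, -0.8]
gripper_width: 0.728
476.4818876653306 -88.77154751418914 63.269089311731726 [[ 0.024 -0.291  0.956]
 [-0.015  0.957  0.291]
 [-1.    -0.021  0.018]] 0.729071916946592
-0.48188766533058924 -0.7284524858108625 -33.169089311731724
```

View pics/s14.png

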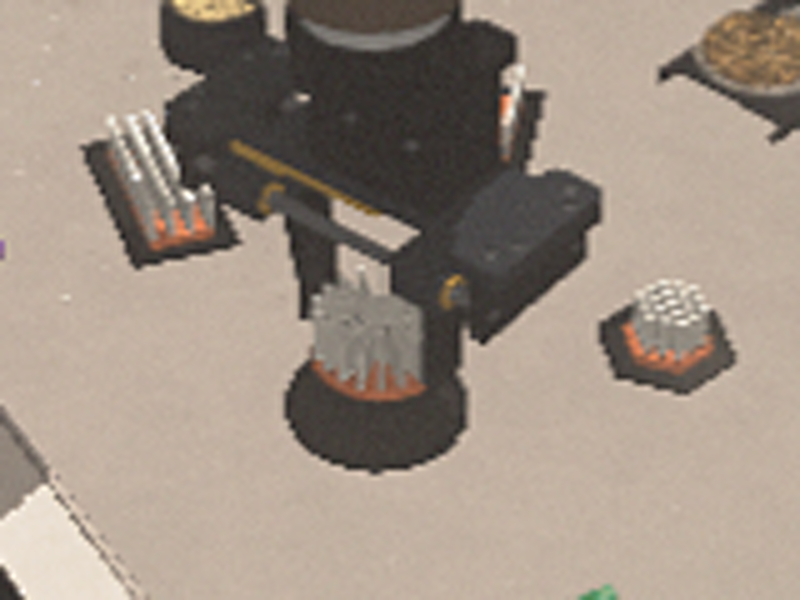

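```bash
python3 -m creep '[[0.6,-0.5,-0.5,-8,0],[0.6,-0.5,-0.5,-16,0],[0.6,-0.5,-0.5,-22,0],[0.6,-0.5,-0.5,-26,0],[0.6,-0.5,-0.5,-29,0],[0.6,-0.5,-0.5,-30.5,0],[0.6,-0.5,-0.5,-31.5,0],[0.6,-0.5,-0.5,-31.5,0]]';python3 -m creep '[[0.6,0,0,-0.5,0],[0.6,0,0,-1,0],[0.6,0,0,-1.5,0],[0.6,0,0,-2,0],[0.6,0,0,-2.5,0],[0.6,0,0,-2.5,0],[0.6,0,0,-2.5,0],[0.6,0,0,-2.5,0]]'; python3 - <<'E'
from h import *
p=capture('side')
cv2.imwrite('pics/s15.png',cv2.resize(p['image'][170:290,220:380],None,fx=5,fy=5,interpolation=cv2.INTER_CUBIC))
E
```

```text
time_s: 28.4
tcp_pos: [0.4761, -0.0893, 0.0318]
ee_rot: [[0.024, -0.291, 0.957], [-0.015, 0.957, 0.291], [-1.0, -0.021, 0.019]]
wrist_force: [-0.4, -0.2, -1.2]
gripper_width: 0.728
time_s: 29.2
tcp_pos: [0.4762, -0.0893, 0.0303]
ee_rot: [[0.024, -0.291, 0.956], [-0.015, 0.956, 0.291], [-1.0, -0.021, 0.019]]
wrist_force: [-3.4, 0.9, 8.6]
gripper_width: 0.732
```

View pics/s15.png

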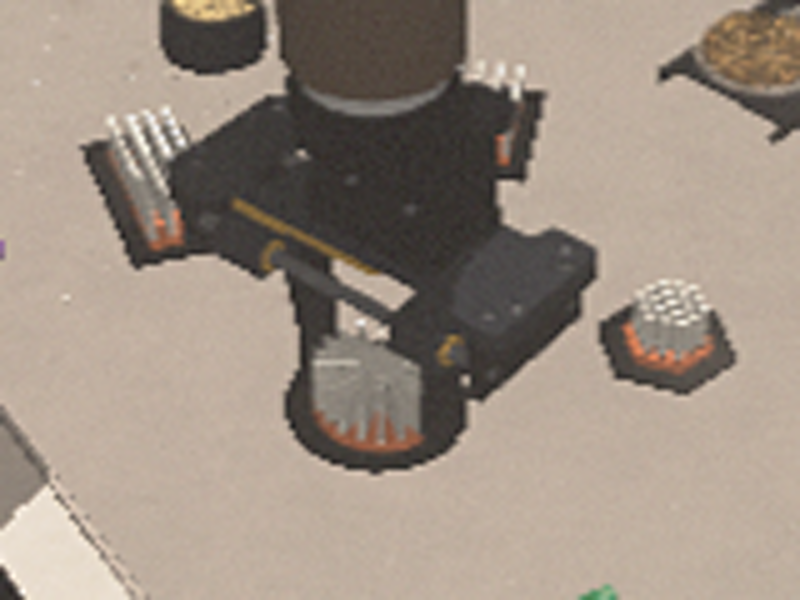

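The round sink sits inside the rim at the expected height (8.6 N). I release, rise and clear the view.

```bash
python3 -m creep '[[0.8,0,0,0.5,0],[0.85,0,0,0.5,0],[0.9,0,0,0.5,0],[0.9,0,0,0.5,0],[0.9,0,0,12,0],[0.9,0,0,40,0],[0.9,0,0,80,0],[0.9,0,0,120,0]]'; python3 -m creep '[[0.9,0,0,50,0],[0.9,0,40,80,0],[0.9,0,80,80,0],[0.9,0,120,80,0],[0.9,0,160,80,0],[0.9,0,200,80,0],[0.9,0,240,80,0],[0.9,-20,280,80,0]]';python3 -m creep '[[0.9,0,40,0,0],[0.9,-20,80,0,0],[0.9,-40,120,0,0],[0.9,-60,150,0,0],[0.9,-80,180,0,0],[0.9,-80,180,0,0],[0.9,-80,180,0,0],[0.9,-80,180,0,0]]'; python3 - <<'E'
from h import *
T={'square':(637.2,70.8),'round':(476,-89.6),'long':(467.3,107.8),'hex':(618,-129.6)}
p=capture('top');W=cloud(p)
for n in('top','side'):
    p=capture(n);save(p,n+'9.png');W=cloud(p)
    for k,(x,y) in T.items():
        P=sel(W,x/1e3,y/1e3,.06,.018,.05)
        if len(P)>9:
            A=np.c_[P[:,:2]-P[:,:2].mean(0),np.ones(len(P))]
            print(n,k,(x,y),rect(P[:,:2]),'z90',np.percentile(P[:,2],90).round(4))
    cv2.imwrite('pics/%s9c.png'%n,cv2.resize(p['image'][130:290,170:430] if n=='side' else p['image'][120:300,110:450],None,fx=3 if n=='side' else 2.3,fy=3 if n=='side' else 2.3,interpolation=cv2.INTER_CUBIC))
E
```

```text
time_s: 30.05
tcp_pos: [0.4756, -0.0894, 0.1512]
ee_rot: [[0.023, -0.291, 0.956], [-0.015, 0.956, 0.291], [-1.0, -0.021, 0.017]]
wrist_force: [0.9, 0.3, -0.1]
gripper_width: 0.899
time_s: 30.85
tcp_pos: [0.4564, 0.1926, 0.2308]
ee_rot: [[0.023, -0.29, 0.957], [-0.015, 0.957, 0.291], [-1.0, -0.021, 0.018]]
wrist_force: [0.4, 0.5, 0.1]
gripper_width: 0.902
time_s: 31.65
tcp_pos: [0.3765, 0.372, 0.2305]
ee_rot: [[0.023, -0.29, 0.957], [-0.016, 0.957, 0.29], [-1.0, -0.022, 0.017]]
wrist_force: [-0.1, -0.3, 0.3]
gripper_width: 0.902
top square (637.2, 70.8) (array([636.3,  71.5]), 58.3, 58.3, 45.5) z90 0.0342
top round (476, -89.6) (array([475.2, -89.1]), 62.6, 60.8, -15.0) z90 0.0347
top long (467.3, 107.8) (array([466.3, 106.7]), 84.2, 34.1, 76.6) z90 0.0344
top hex (618, -129.6) (array([ 617.2, -128.3]), 33.7, 32.2, 71.4) z90 0.0338
side square (637.2, 70.8) (array([638.6,  70.4]), 62.1, 58.2, 46.2) z90 0.0343
side round (476, -89.6) (array([476.4, -90.9]), 62.5, 62.4, -17.1) z90 0.0337
side long (467.3, 107.8) (array([467.9, 104.3]), 86.6, 35.5, 77.5) z90 0.0339
side hex (618, -129.6) (array([ 617.5, -129.9]), 34.5, 28.7, 66.1) z90 0.0334
```

View pics/side9c.png

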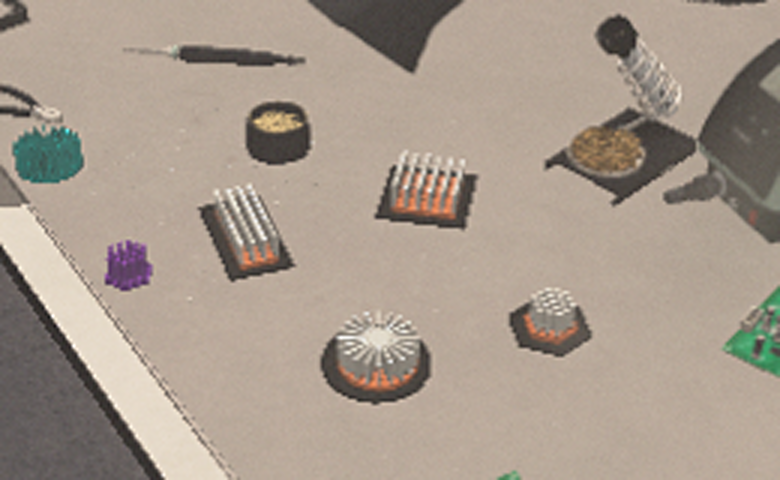

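View pics/top9c.png

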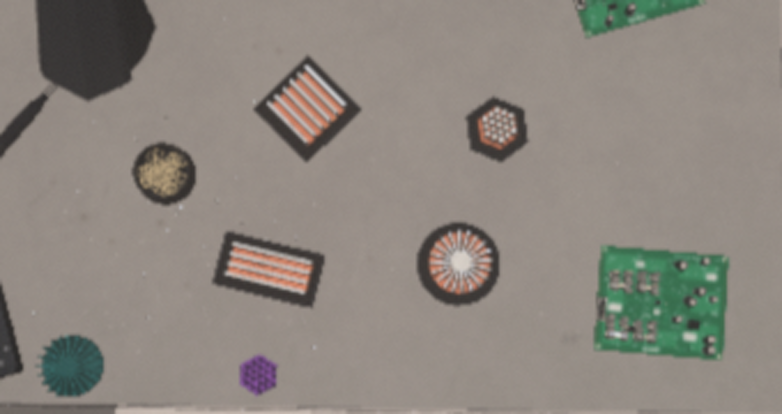

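All four sinks lie flat and centred in their matching trays: square (308,108), hex (497,126), long (268,270) and round (459,262) in the top crop. The boards, the cleaner and the look-alikes are where they were, and the arm touches nothing.

```bash
python3 -c "
from station import *
print(finish_job())"
```

```text
the job is handed in; nothing more can be done
None
```

All four heat sinks are in their matching trays, fins up, and the job was handed in about 32 s into the 96 s allowed.

I took the long sink off the square one and the hexagonal one off the round one, then moved the square and the round. Each was lowered until light contact (5–9 N) before I released it.

The last depth checks from both cameras put every sink within about 4 mm of its tray's centre, inside the 8 mm of play. The yaws match where they matter, and the tops read about 34 mm high, as expected for sinks lying flat once the cameras' roughly 3 mm height bias is allowed for. By eye in the last pictures, the circuit board, the tip cleaner and the turquoise and purple look-alikes are where they were.

One small disagreement: the gripper drifted to a tilt of about 1.5–2° during the job. I could not correct it with the moves available, but it had no visible effect on the placements.

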